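# Click the cap sealer's dial round to the tall peg and start it

## Robot

A 6-joint arm with a two-finger parallel gripper is mounted at the origin on a cart in front of the work surface, level with it; the furniture and walls round the work are solid. World frame = base frame: x ahead of the robot, y to its left, z up, the work surface at z = 0. Lengths are in m, angles in rad, forces in N, time in s.
With the tool pointing down it reaches from about 0.3 to 0.775 m from the base axis. Payload 14.6 kg.
Tool frame: the origin (TCP) lies on the centre line of the jaws, within the pads' length; the fingertips stand 19 mm ahead of it and the grasp point (between the pads) is the TCP; z points along the fingers, y is the direction in which the jaws open and shut (so a half turn about z gives the same grasp; the last joint's range is limited). The gripper opens to 94 mm and grips with 3 to 60 N. Pads are 16 mm wide; open, the fingers measure 119 mm over their backs; the gripper's body (75 mm by 177 mm) begins 78 mm behind the grasp point.
Start: joints at [-0.067, 0.3, 1.521, -0, 1.321, -0.067], TCP at [0.55, -0, 0.224] pointing down, gripper open.
Joint ranges: [-3.03, 3.03], [-0.79, 2.21], [0.23, 2.52], [-1.04, 4.18], [0, 3.07], [-2.55, 2.55]. Speed limits (rad/s): [2.22, 2.22, 2.57, 3.14, 3.14, 3.14].

## Interface

Orientations are given as [roll, pitch, yaw] about the fixed x, y, z axes, in that order (R = Rz(yaw) Ry(pitch) Rx(roll)).
In Python, from station import ctrl gives the robot as it stands. The module is installed in compiled form; this text tells all that it offers.
- The arm moves only by the shell command python3 -m creep 'ROWS' [FORCE]. ROWS is a JSON object of lists of equal length, an entry for each row: "translation": the shift along the world's x, y, z in mm, a list of three; "yaw": the turn about the world's z in rad; "gripper": the closure in counts, from 0 (fully open) to 255 (shut). A call has 1 to 5 rows; each row is the pose to reach, as a shift and turn from the pose measured when the call began; what a row does not reach only later rows make up. A row lasts 1/12 s, in which the tool goes at most 41.7 mm and 7.16 degrees, less where a joint would pass 70% of its speed; a pose out of reach is approached as far as the arm can. A call with a gripper value outside its range is refused whole. The fingers move at their own pace and stop on an object; FORCE is the grip in N (left out, the last holds). Time passes only in rows, so rows that repeat a pose let the fingers close. It gives the time, the measured TCP pose, the force and the opening at its end, in the units of the state.
- ctrl.get_obs(): the state, without advancing time (a new reading comes with each control period).
- ctrl.camera(name): name is "scene" or "side" or "wrist"; returns a dict with "pixels" (384x512x3 uint8, red, green, blue), "depth" (384x512 float32, m along the optical axis (not along the pixel's ray), 0 where there is no reading), "fx", "fy", "cx", "cy" (pixels), "dist" ([k1, k2, p1, p2, k3] as OpenCV has them; the pictures are not rectified), "R" (3x3) and "t" (3): a world point X has camera coordinates R X + t; the wrist camera has in their place "tool_from_camera" (4x4, takes a point from camera to tool coordinates, whose origin is the TCP and whose axes are the flange's). Camera axes: x right, y down, z forward; pixel columns grow to the right and rows downward; lengths in m; the calibration is good to about 2 mm. A picture is of the moment at which its call begins: read the wrist's pose just before it.
- ctrl.hand_in(): hands the job in, once; it reports no verdict.
The state is a dict: "time_s": time; "qpos": joint angles; "joint_vel": joint speeds; "tau": joint torques, N m; "ee_pos": TCP position; "eef_rot": TCP orientation; "force": force on the tool from outside, world axes, zero at the start; "moment": the same for the moment, N m; "grip_width": finger opening in m.
Only numpy, scipy, OpenCV 4.12 (cv2) and the standard library are available. Lean on these libraries where they do the work, as an engineer would, in place of code of your own. Each camera call takes 0.05 s, during which the arm holds its last target. There are 200 camera calls.

## Task

Set the cap sealer: with a fingertip laid on the knurled face of the dial, turn it click by click until it rests in the detent where its pointer points at the tall peg. Only then press the round start button fully down with a fingertip and let it come up again. Grip and lift nothing, and leave the caps, bottles and screwdriver where they are.

Things in the scene. Friction and masses are not known exactly. Their poses are not given: they have to be found in the camera images.
- box: Grey control box of the cap sealer, fixed on the bench; flat face 60 mm above the table, x = -123 to +83 mm, y = -100 to +100 mm in its frame. Origin: under the dial's axis, at table level. x axis: from the start button across the dial to the middle peg (away from the robot, within 0.5 rad); y left; z up. Dial axis at x = y = 0, button at x = -88 mm, y = 0.
- dial (a joint): Dial angle, rad, anticlockwise from above positive; 0 when the pointer looks along the box's +x. A detent every 30 degrees (0.524 rad), one per peg, from -1.571 to +1.571; stops just beyond the end ones. Let go, it snaps to the nearest detent. About 0.03 N m turns it out of a detent.
- dial_face (a point): Centre of the dial's top: a black disc, 96 mm wide, finely knurled, with a bright pointer line from centre to rim. Its top is 10 mm above the box's face, in a fixed collar 108 mm wide, 5 mm high. It floats on a spring: sinks 4 mm at most, from 1 N, then 1.8 N per mm. A shut fingertip pressed 2 to 4 mm down, 28 mm from the axis, carries it round by friction, creeping back up to a quarter.
- pointer (a point): The point that the pointer points at: on the pointer line produced, 62 mm from the dial's axis, at the level of the dial's top; it turns with the dial and lies over a peg when the dial rests in that peg's detent.
- peg_tall_top (a point): Top centre of the tall peg: fixed steel peg, 8 mm diameter, 20 mm high above the box's face. It is one of seven pegs in a half circle round the far half of the dial, 62 mm from the dial's axis, 30 degrees apart; the other six are 6 mm high. The tall one is among the two pegs at either end of the row.
- start (a joint): Travel of the round start button in m: 0 released, 0.006 fully down, grows as it is pressed; it springs back. Fully down takes about 4 N.
- start_top (a point): Centre of the top of the start button, a round aluminium button of 28 mm diameter in a black housing on the box's face, 88 mm from the dial's axis on the side nearest the robot. It is pressed straight down.
- cap_box: Loose black bottle cap (37 mm diameter, 26 mm high) standing on the box's face left of the button; bystander. Origin: centre of its underside.
- cap_left: Loose black bottle cap like it, on the table left of the box; bystander. Origin: centre of its underside.
- cap_right: Loose black bottle cap like it, on the table right of the box; bystander. Origin: centre of its underside.
- bottle_left: Dark glass bottle, 58 mm diameter, 281 mm high, standing behind on the left; bystander. Origin: centre of its underside.
- bottle_back: Dark glass bottle, 58 mm diameter, 281 mm high, standing behind the box; bystander. Origin: centre of its underside.
- driver: Small screwdriver with a black handle, 190 mm long, lying on the table on the left; bystander. Origin: under its middle.

How it is judged:
On the way, in this order (a step that is already met when the one before it is completed fails the run):
1. the dial rests in the detent of the tall peg (horizontal distance between pointer and peg_tall_top below 0.007 m and velocity of joint dial between -0.05 and 0.05 rad/s), for 0.2 s.
2. the start button is pressed fully down (value of joint start above 0.0048 m and horizontal distance between pointer and peg_tall_top below 0.007 m), for 0.05 s.
At the end, for the whole second after the job is handed in: The dial is at rest with its pointer at the tall peg (the pointer's point within 7 mm of the peg's axis, seen from above), the start button has been pressed and is up again (within 1.5 mm), and every bystander is within 20 mm of where it stood (all of step 1 and value of joint start below 0.0015 m and distance of each of cap_box, cap_left, cap_right, bottle_left, bottle_back, driver from where it was at the start of the episode below 0.02 m); the robot touches nothing.
It fails at once if the start button is pressed while the dial is not at the tall peg (value of joint start above 0.003 m and horizontal distance between pointer and peg_tall_top above 0.009 m).
It fails at once if a bystander is lifted, carried or pushed away (more than 20 mm) (distance of any of cap_box, cap_left, cap_right, bottle_left, bottle_back, driver from where it was at the start of the episode above 0.02 m).
It also fails if it takes over 48 s, if anything falls off the work surface, if the arm or the gripper's body presses on something with over 40 N, if the wrist force passes 120 N, or if a joint passes its speed limit or range.

## Working session

There is one attempt and no reset: what is moved stays moved. The work goes in short steps, Python scripts to look and compute and a shell command to move; the robot and the scene stay as the last step left them, time stands still between calls to the robot, and variables do not carry over. Pictures are saved under pics/ and viewed, about 8 in all and at most 12, crops included, and the job is handed in when it is done.

```bash
mkdir -p pics; cat > h.py <<'E'
import numpy as np, cv2
from station import ctrl
def snap(name,f):
    o=ctrl.get_obs(); c=ctrl.camera(name); cv2.imwrite('pics/'+f+'.png',c['pixels'][:,:,::-1])
    c['o']=o; np.save('pics/'+f+'.npy',c,allow_pickle=True); return c
def load(f): return np.load('pics/'+f+'.npy',allow_pickle=True).item()
def Rrpy(r):
    from scipy.spatial.transform import Rotation as Ro
    return Ro.from_euler('xyz',r).as_matrix()
def pose(c):
    if 'R' in c: return np.array(c['R']).T, -np.array(c['R']).T@np.array(c['t'])
    T=np.array(c['tool_from_camera']);R=Rrpy(c['o']['eef_rot']);return R@T[:3,:3],R@T[:3,3]+np.array(c['o']['ee_pos'])
def px(c,u,v,z):
    "pixel -> world on plane z"
    K=np.array([[c['fx'],0,c['cx']],[0,c['fy'],c['cy']],[0,0,1]])
    n=cv2.undistortPoints(np.array([[[u,v]]],float),K,np.array(c['dist'],float))[0,0]
    R,t=pose(c); d=R@np.array([n[0],n[1],1]); return t+d*(z-t[2])/d[2]
E
python3 - <<'E'
from h import *
print(ctrl.get_obs())
a=snap('scene','s0');b=snap('wrist','w0')
cv2.imwrite('pics/both.png',cv2.resize(np.hstack([a['pixels'],b['pixels']])[:,:,::-1],(800,300),interpolation=cv2.INTER_AREA))
E
```

```text
{'time_s': 0.0, 'qpos': array([-6.65881599e-02,  3.00494348e-01,  1.52159362e+00, -2.59680568e-05,
        1.32069398e+00, -6.65919222e-02]), 'joint_vel': array([-0.00055842, -0.0008048 ,  0.00028115,  0.00027621, -0.00060929,
        0.00086096]), 'tau': array([-1.53750298e-03, -5.31805658e+01, -3.52735734e+01,  7.07558286e-02,
        2.43994006e-02, -4.79655944e-05]), 'ee_pos': array([5.49754927e-01, 1.35765587e-05, 2.23868262e-01]), 'eef_rot': array([-3.14040433e+00, -5.40418972e-05,  1.57080650e+00]), 'force': array([-0.62214407, -0.97495739,  0.26913668]), 'moment': array([ 0.00019134,  0.05946347, -0.04266763]), 'grip_width': 0.09362298466389514}
```

View pics/both.png

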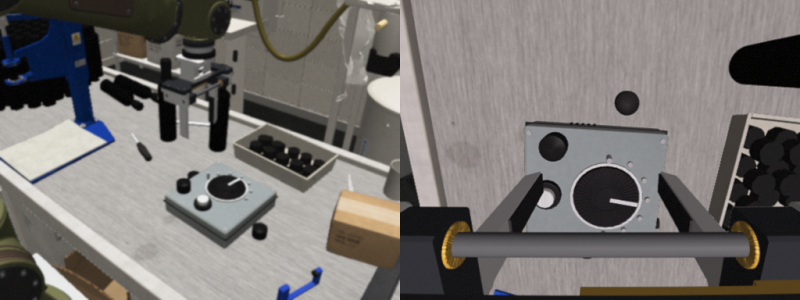

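The scene picture shows the box with the dial and button near (225,190). The wrist picture shows the dial at (606,195) and the button at (547,195). I'll enlarge both.

```bash
python3 - <<'E'
from h import *
b=load('w0')['pixels'][:,:,::-1][150:310,140:360]; a=load('s0')['pixels'][:,:,::-1][200:310,205:360]
b=cv2.resize(b,None,fx=3.6,fy=3.6,interpolation=cv2.INTER_CUBIC)
a=cv2.resize(a,None,fx=5,fy=5,interpolation=cv2.INTER_CUBIC)
cv2.imwrite('pics/wc.png',b);cv2.imwrite('pics/sc.png',a)
E
```

```text
(no output)
```

View pics/wc.png

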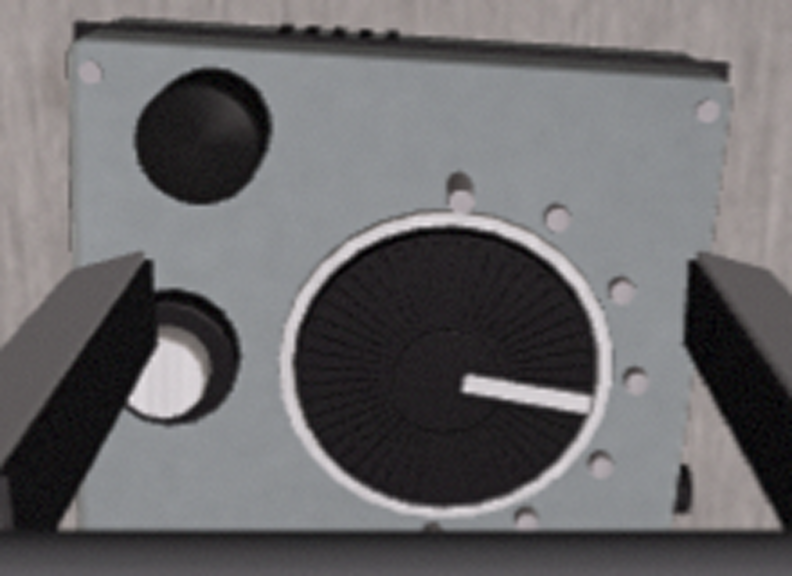

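View pics/sc.png

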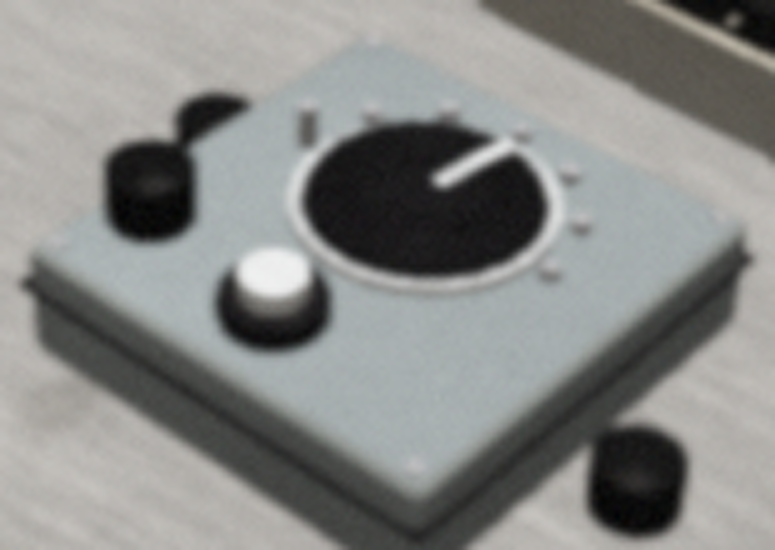

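The wrist crop shows the dial centre at about (446,367), with the pointer running from (465,384) to (590,405). The peg tops are at (461,203), which is the tall one, then (557,214), (622,288), (636,378), (600,462) and (526,517). The button is at about (165,372). The scene crop agrees that the tall peg is the leftmost, at +90°.

```bash
python3 - <<'E'
from h import *
from scipy.optimize import least_squares
c=load('w0'); f=lambda u,v,z: px(c,140+u/3.6,150+v/3.6,z)
pk=[(461,203,.080),(557,214,.066),(622,288,.066),(636,378,.066),(600,462,.066),(526,517,.066)]
P=np.array([f(*p)[:2] for p in pk]); ang=np.radians([90,60,30,0,-30,-60])
r=lambda q:(q[:2]+.062*np.c_[np.cos(ang+q[2]),np.sin(ang+q[2])]-P).ravel()
s=least_squares(r,[.5,0,0]); cx=s.x[:2]; print('centre',s.x,'res mm',np.round(s.fun*1000,1))
print('dial ellipse centre',f(446,367,.07))
a,b=f(465,384,.07),f(590,405,.07); d=b-a; print('pointer ang',np.arctan2(d[1],d[0])-s.x[2], 'via centre',np.arctan2(*(b[:2]-cx)[::-1])-s.x[2])
R=np.array([[np.cos(s.x[2]),-np.sin(s.x[2])],[np.sin(s.x[2]),np.cos(s.x[2])]])
print('button',cx+R@[-.088,0],f(165,372,.075),'cap',f(205,135,.086))
# depth check
R_,t_=pose(c)
for n,u,v in (('button',160,380),('dial',400,330),('cap',205,150),('face',380,120)):
    D=c['depth'][int(150+v/3.6),int(140+u/3.6)]; q=f(u,v,0)-t_; z=(R_.T@q)[2]; print(n,t_+q*D/z)
E
```

```text
centre [ 0.55867902 -0.08110235 -0.05992408] res mm [-0.5  2.  -0.2 -0.2 -0.1  0.2  0.3 -0.3  0.4 -0.5  0.1 -1.2]
dial ellipse centre [ 0.55911463 -0.0786689   0.07      ]
pointer ang -0.12257459796984918 via centre -0.16929813031626575
button [ 0.47083697 -0.07583218] [ 0.47138951 -0.07804326  0.075     ] cap [0.49003879 0.00084273 0.086     ]
button [ 0.47163641 -0.07697664  0.0825482 ]
dial [ 0.54465067 -0.06564956  0.07080184]
cap [ 0.48989543 -0.00344436  0.08638644]
face [ 0.53860073 -0.00102752  0.05942506]
```

The dial centre is at about (0.559, -0.080), the box yaw is -0.06, and the tall peg is at +90°. The dial starts near 0. Before descending I'll check where the bottles are.

```bash
python3 - <<'E'
from h import *
c=load('s0');R,t=pose(c);K=np.array([[c['fx'],0,c['cx']],[0,c['fy'],c['cy']],[0,0,1]])
v,u=np.mgrid[0:384,0:512];n=cv2.undistortPoints(np.stack([u,v],-1).reshape(-1,1,2).astype(float),K,np.array(c['dist'],float))[:,0]
D=c['depth'].reshape(-1);W=(np.c_[n,np.ones(len(n))]*D[:,None])@R.T+t
m=(D>0)&(W[:,2]>.2)&(W[:,2]<.28)&(W[:,0]>.3)&(W[:,0]<1)&(abs(W[:,1])<.5)
g,cn=np.unique(np.round(W[m][:,:2]/.03).astype(int),axis=0,return_counts=True)
for a,b in zip(g*.03,cn):
    if b>8: print(np.round(a,2),b)
E
python3 -m creep '{"translation":[[-5,-30,-30],[-10,-60,-60],[-12,-62,-90],[-12,-62,-100],[-12,-62,-100]],"yaw":[0,0,0,0,0],"gripper":[255,255,255,255,255]}' 10
```

```text
[0.48 0.  ] 305
[0.51 0.  ] 98
[0.6 0. ] 371
[0.69 0.24] 49
[0.69 0.27] 168
[0.72 0.24] 157
[0.72 0.27] 13
[0.75 0.09] 71
[0.78 0.09] 53
time_s: 0.52
ee_pos: [0.5366, -0.0618, 0.1217]
eef_rot: [-3.136, -0.001, 1.57]
force: [0.2, 0.9, 1.4]
grip_width: 0.0641
```

```bash
python3 -m creep '{"translation":[[1,0,0],[1,0,0],[1,0,0],[1,0,0],[1,0,0]],"yaw":[0,0,0,0,0],"gripper":[255,255,255,255,255]}'; python3 -m creep '{"translation":[[0,0,-10],[0,0,-20],[0,0,-20],[0,0,-20],[0,0,-20]],"yaw":[0,0,0,0,0],"gripper":[255,255,255,255,255]}'; python3 - <<'E'
from h import *
b=snap('wrist','w1')['pixels'][:,:,::-1]; a=snap('scene','s1')['pixels'][:,:,::-1]
cv2.imwrite('pics/w1v.png',cv2.resize(np.hstack([b,cv2.resize(a[170:330,200:370],(408,384),interpolation=cv2.INTER_CUBIC)]),(800,334)))
E
```

```text
time_s: 0.93
ee_pos: [0.538, -0.0615, 0.1226]
eef_rot: [-3.137, -0.001, 1.571]
force: [-0.7, 0.2, 0.4]
grip_width: 0.0311
time_s: 1.35
ee_pos: [0.538, -0.0615, 0.1024]
eef_rot: [-3.137, -0.001, 1.571]
force: [-0.1, 0.1, 0.9]
grip_width: 0.0009
```

View pics/w1v.png

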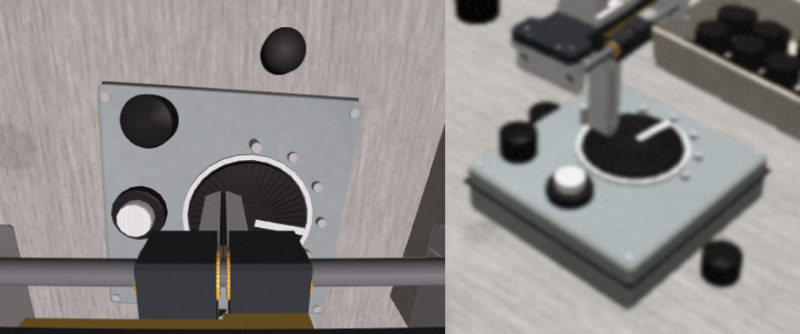

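The closed fingertip stands over the dial. The pointer runs from (255,222) to (305,233) and lies near the middle peg at (321,223). I'll start the first stroke of about 40° while pressing 3 mm, and work out the waypoints first.

```bash
python3 - <<'E'
from h import *
o=ctrl.get_obs();p=np.array(o['ee_pos'])*1000;print(p)
for a in range(140,231,10):
    q=np.array([559,-80])+28*np.array([np.cos(np.radians(a)),np.sin(np.radians(a))]);print(a,np.round(q-p[:2],1))
E
python3 -m creep '{"translation":[[0,0,-8],[0,0,-13],[0,0,-16],[0,0,-16],[0,0,-16]],"yaw":[0,0,0,0,0],"gripper":[255,255,255,255,255]}'
```

```text
[538.18440672 -61.54605899 102.79447351]
140 [-0.6 -0.5]
150 [-3.4 -4.5]
160 [-5.5 -8.9]
170 [ -6.8 -13.6]
180 [ -7.2 -18.5]
190 [ -6.8 -23.3]
200 [ -5.5 -28. ]
210 [ -3.4 -32.5]
220 [ -0.6 -36.5]
230 [  2.8 -39.9]
time_s: 1.87
ee_pos: [0.5382, -0.0615, 0.0867]
eef_rot: [-3.137, -0.001, 1.571]
force: [-1.3, 1.4, 5.1]
grip_width: 0.0007
```

```bash
python3 -m creep '{"translation":[[-3,-4,-0.7],[-5,-8.5,-0.7],[-6.5,-13,-0.7],[-7,-18,-0.7],[-7,-18,-0.7]],"yaw":[0,0,0,0,0],"gripper":[255,255,255,255,255]}'; python3 -m creep '{"translation":[[0,0,10],[-10,30,50],[-20,60,60],[-20,60,60],[-20,60,60]],"yaw":[0,0,0,0,0],"gripper":[255,255,255,255,255]}'; python3 - <<'E'
from h import *
b=snap('wrist','w2')['pixels'][:,:,::-1]; a=snap('scene','s2')['pixels'][:,:,::-1]
cv2.imwrite('pics/w2v.png',cv2.resize(np.hstack([b,cv2.resize(a[200:310,205:360],(541,384),interpolation=cv2.INTER_CUBIC)]),(800,292)))
E
```

```text
time_s: 2.28
ee_pos: [0.5313, -0.0803, 0.0863]
eef_rot: [-3.138, -0.0, 1.57]
force: [-1.4, -2.3, 6.3]
grip_width: 0.0002
time_s: 2.7
ee_pos: [0.5115, -0.0191, 0.1476]
eef_rot: [-3.14, -0.0, 1.573]
force: [-0.0, -0.4, -0.4]
grip_width: 0.0003
```

View pics/w2v.png

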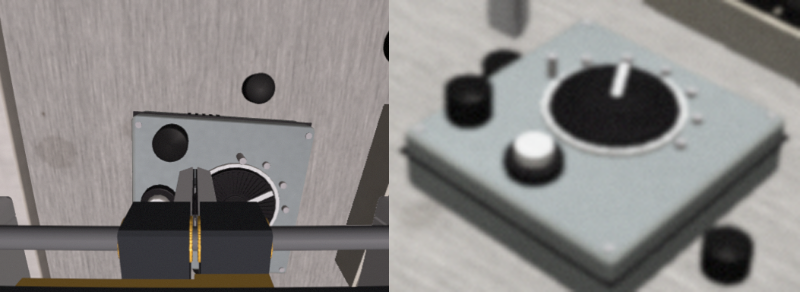

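The scene crop shows the pointer moved exactly one click, to the peg at (628,60), which is +30°. The tall peg at (552,66) is two clicks on. I'll make the second stroke.

```bash
python3 -m creep '{"translation":[[13,-21,-10],[26.5,-42.5,-40],[26.5,-42.5,-54],[26.5,-42.5,-61.5],[26.5,-42.5,-61.5]],"yaw":[0,0,0,0,0],"gripper":[255,255,255,255,255]}'; python3 -m creep '{"translation":[[-3,-4,-0.2],[-5,-8.5,-0.2],[-6.5,-13,-0.2],[-7,-18,-0.2],[-7,-18,-0.2]],"yaw":[0,0,0,0,0],"gripper":[255,255,255,255,255]}'; python3 -m creep '{"translation":[[0,0,10],[0,10,20],[0,19,16],[0,19,16],[0,19,16]],"yaw":[0,0,0,0,0],"gripper":[255,255,255,255,255]}'; python3 - <<'E'
from h import *
a=snap('scene','s3')['pixels'][:,:,::-1]
cv2.imwrite('pics/s3v.png',cv2.resize(a[200:310,205:360],(541,384),interpolation=cv2.INTER_CUBIC))
E
```

```text
time_s: 3.22
ee_pos: [0.5386, -0.0643, 0.085]
eef_rot: [-3.139, 0.0, 1.569]
force: [1.7, -3.2, 7.2]
grip_width: 0.0008
time_s: 3.63
ee_pos: [0.5319, -0.0833, 0.0854]
eef_rot: [-3.14, 0.0, 1.568]
force: [-0.8, 0.2, 7.9]
grip_width: 0.0009
time_s: 4.05
ee_pos: [0.5316, -0.0634, 0.1009]
eef_rot: [-3.139, 0.0, 1.569]
force: [-0.1, -0.2, -0.9]
grip_width: 0.0006
```

View pics/s3v.png

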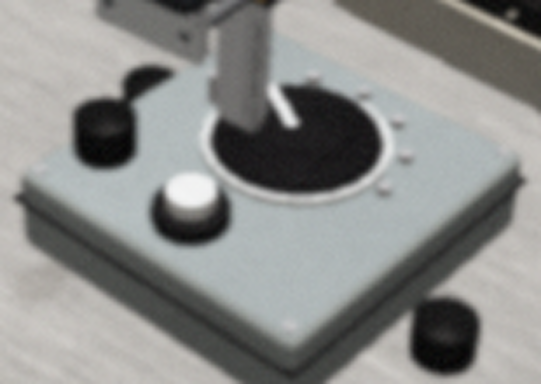

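The pointer tip is at (275,92), in line with the +60° peg, so that is two clicks. I'll make the third stroke and then back off clear for a good view.

```bash
python3 -m creep '{"translation":[[6.5,1,-4],[6.5,1,-10],[6.5,1,-15],[6.5,1,-15],[6.5,1,-15]],"yaw":[0,0,0,0,0],"gripper":[255,255,255,255,255]}'; python3 -m creep '{"translation":[[-3,-4,-0.2],[-5,-8.5,-0.2],[-6.5,-13,-0.2],[-7,-18,-0.2],[-7,-20,-0.2]],"yaw":[0,0,0,0,0],"gripper":[255,255,255,255,255]}'; python3 -m creep '{"translation":[[0,0,10],[-30,0,40],[-60,0,70],[-60,0,70],[-60,0,70]],"yaw":[0,0,0,0,0],"gripper":[255,255,255,255,255]}'; python3 - <<'E'
from h import *
b=snap('wrist','w4')['pixels'][:,:,::-1]; a=snap('scene','s4')['pixels'][:,:,::-1]
cv2.imwrite('pics/w4v.png',cv2.resize(np.hstack([b,cv2.resize(a[200:310,205:360],(541,384),interpolation=cv2.INTER_CUBIC)]),(800,292)))
E
```

```text
time_s: 4.52
ee_pos: [0.5385, -0.0628, 0.0857]
eef_rot: [-3.14, 0.0, 1.569]
force: [0.3, 2.2, 5.7]
grip_width: 0.0005
time_s: 4.93
ee_pos: [0.5316, -0.0831, 0.0856]
eef_rot: [-3.14, -0.0, 1.568]
force: [-0.3, 3.9, 7.8]
grip_width: 0.0002
time_s: 5.35
ee_pos: [0.4716, -0.0833, 0.1573]
eef_rot: [3.14, 0.001, 1.568]
force: [0.4, 0.2, -0.2]
grip_width: 0.0005
```

View pics/w4v.png

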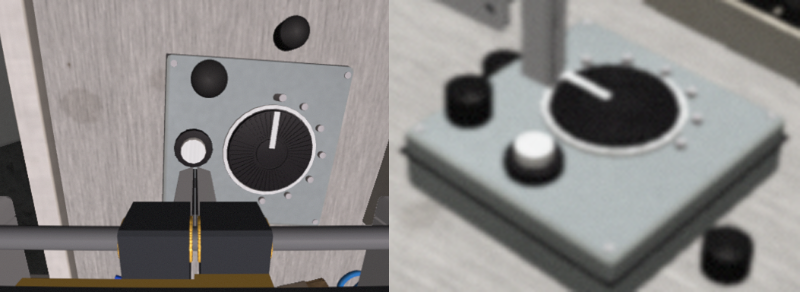

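The pointer runs from (272,147) to (277,112) and aims at the tall peg, whose top is at (277,98). The button top is at (193,151). I'll check both numerically.

```bash
python3 - <<'E'
from h import *
c=load('w4');g=c['pixels'].min(2);k=512/389
def blob(u,v,r):
    m=(g>150).astype(np.uint8);n,l,s,ce=cv2.connectedComponentsWithStats(m)
    i=l[int(v*k),int(u*k)];print(i,s[i],ce[i]);return l==i,ce[i]
m,ce=blob(274.5,129,0)
vv,uu=np.nonzero(m)
W=np.array([px(c,a,b,.07)[:2] for a,b in zip(uu,vv)])
d=np.linalg.svd(W-W.mean(0))[2][0]; d*=np.sign(d[1]); print('world ang',np.arctan2(d[1],d[0]),'extent',W[:,1].min(),W[:,1].max(),W.mean(0))
T=px(c,277*k,98*k,.08)[:2];print('tall',T,'from fit',np.array([.559,-.080])+.062*np.array([np.cos(1.511),np.sin(1.511)]))
C=px(c,269.5*k,149.5*k,.068)[:2];print('dial',C,'pointer pt',W.mean(0)+d*(.062-np.linalg.norm(W.mean(0)-C)))
m,ce=blob(193,151,0);print('button',px(c,*ce,.0825))
E
```

```text
30 [354 147  15  48 359] [361.13927577 170.33704735]
world ang 1.5033794944628986 extent -0.0759053127492 -0.036048638077082196 [ 0.56017935 -0.05557619]
tall [ 0.55653536 -0.02104752] from fit [ 0.56270516 -0.01811081]
dial [ 0.55734603 -0.07890726] pointer pt [ 0.56277277 -0.01716612]
33 [238 184  33  31 796] [254.06407035 198.68467337]
button [ 0.47082391 -0.07610852  0.0825    ]
```

The pointer's world angle is 1.503 against an expected 1.511, so the dial is in the tall peg's detent. The button is at (0.471, -0.076), so I'll go and press it.

```bash
python3 -m creep '{"translation":[[-0.5,7,-20],[-0.5,7,-45],[-0.5,7,-50],[-0.5,7,-50],[-0.5,7,-50]],"yaw":[0,0,0,0,0],"gripper":[255,255,255,255,255]}'; python3 -m creep '{"translation":[[0,0,-4],[0,0,-8],[0,0,-11],[0,0,-11.5],[0,0,-11.5]],"yaw":[0,0,0,0,0],"gripper":[255,255,255,255,255]}'
```

```text
time_s: 5.87
ee_pos: [0.4716, -0.0762, 0.105]
eef_rot: [-3.139, -0.001, 1.568]
force: [0.4, -1.0, 0.4]
grip_width: 0.0004
time_s: 6.28
ee_pos: [0.4725, -0.0764, 0.095]
eef_rot: [-3.141, 0.0, 1.568]
force: [-2.7, 0.2, 15.4]
grip_width: 0.0001
```

At 15 N the button is bottomed, since full travel needs about 4 N. I'll hold briefly, then lift away.

```bash
python3 -m creep '{"translation":[[0,0,0],[0,0,0],[0,0,15],[0,0,40],[0,0,65]],"yaw":[0,0,0,0,0],"gripper":[255,255,255,255,255]}';python3 -m creep '{"translation":[[0,0,20],[0,0,40],[0,0,40],[0,0,40],[0,0,40]],"yaw":[0,0,0,0,0],"gripper":[255,255,255,255,255]}'; python3 - <<'E'
from h import *
b=snap('wrist','w5')['pixels'][:,:,::-1]; a=snap('scene','s5')['pixels'][:,:,::-1]
cv2.imwrite('pics/w5v.png',cv2.resize(np.hstack([b,cv2.resize(a[200:310,205:360],(541,384),interpolation=cv2.INTER_CUBIC)]),(800,292)))
E
```

```text
time_s: 6.7
ee_pos: [0.472, -0.0763, 0.1603]
eef_rot: [-3.14, -0.0, 1.568]
force: [0.6, -0.1, 0.1]
grip_width: 0.0003
time_s: 7.12
ee_pos: [0.4717, -0.0763, 0.1994]
eef_rot: [-3.139, -0.001, 1.568]
force: [1.0, -0.1, -0.6]
grip_width: 0.0004
```

View pics/w5v.png

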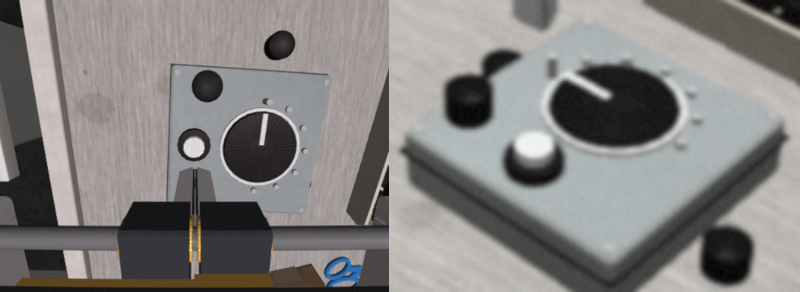

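The pointer, from (262,144) to (265,113), still aims at the tall peg at (268,101). In the scene view the button is up at (534,147), as before, and the caps have not moved. The arm is clear of everything, so I'll hand in.

```bash
python3 -c "
from station import ctrl
print(ctrl.hand_in())"
```

```text
the job is handed in; nothing more can be done
None
```

I turned the dial three clicks, from the middle peg to the tall peg at the left end (+90°). Each click was a stroke with the shut fingertip pressed about 2–3 mm down. I then pressed the start button to its stop and let it come up again. The job was handed in at about 7 s; no verdict is reported.

**Last checks**
- **Dial:** before the press, the pointer's world angle measured 1.503 rad against the 1.511 expected for the tall peg. The picture after the press still shows it pointing there.
- **Button:** the wrist force reached 15 N at the bottom, where about 4 N is enough. I had no direct reading of its travel. Afterwards it looked fully up in the picture.
- **Bystanders:** the caps look unmoved and the arm was clear. I did not check the bottles and screwdriver in the last pictures, but the arm stayed well away from the bottles.

**Disagreements**
- **Starting pointer angle:** the first wrist picture put it 0.12–0.17 rad off the middle detent, while the scene view showed it at the middle peg. The later click-by-click views fit the detents.
- **Tall-peg position:** my rough pixel reading of the tall peg differed from the fit through all the pegs by about 7 mm. I relied on the fit and the angle.

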